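# Tip a drained heating block onto its base and dock it

## Robot

A 6-joint arm with a two-finger parallel gripper is mounted at the origin on a cart in front of the work surface, level with it; the furniture and walls round the work are solid. World frame = base frame: x ahead of the robot, y to its left, z up, the work surface at z = 0. Lengths are in m, angles in rad, forces in N, time in s.
With the tool pointing down it reaches from about 0.4 to 0.925 m from the base axis. Payload 3.4 kg.
Tool frame: the origin (TCP) lies between the finger pads; the fingertips stand 17 mm ahead of it and the grasp point (between the pads) lies 2 mm behind it (robot.tip_reach is the distance from the TCP to the fingertips, in m); z points along the fingers, y is the line along which they close (so a half turn about z gives the same grasp; the last joint's range is limited). The gripper opens to 85 mm and grips with 20 to 120 N. Pads are 22 mm wide; open, the fingers measure 114 mm over their backs; the gripper's body (76 mm by 85 mm) begins 54 mm behind the grasp point. The pads swing forward as they close: fully open they stand 13 mm farther back than shut.
Start: joints at [1.232, 0.307, 1.506, -0, 1.328, -0.073], TCP at [0.151, 0.555, 0.248] pointing down, gripper open.
Joint ranges: [-3.12, 3.12], [-1.05, 2.28], [0.14, 2.33], [-1.42, 4.57], [0.1, 2.73], [-2.68, 2.68]. Speed limits (rad/s): [2.57, 2.57, 3.14, 3.14, 3.14, 3.14].

## Interface

Orientations are given as a unit quaternion [w, x, y, z].
In Python, from cell import robot gives the robot as it stands.
- The arm moves only by the tool step_arm, never from a script. Its argument "targets" is a list of rows, each a list of 6 numbers: the shift along the tool's x, y, z in units of 40 mm (1.0 is 40 mm), then the turn, a rotation vector about the tool's x, y, z in units of 6 degrees (1.0 is 6 degrees). A call has 1 to 10 rows; each row shifts and turns the commanded pose from where the row before left it, along the tool's axes as they then stand; what a row does not reach is not made up. A row lasts 1/8 s, in which the tool goes at most 62.5 mm and 10.7 degrees, less where a joint would pass 70% of its speed; a pose out of reach is approached as far as the arm can. A call is refused whole if a number of a shift passes 1 or a number of a turn 1, either way. A call with a gripper value outside its range is refused whole. "grip" is the opening, from 0 (shut) to 1 (fully open), set as the call begins (left out, the last holds). The fingers move at their own pace and stop on an object; "squeeze" is the grip in N (left out, the last holds). Time passes only in rows, so rows that do not move let the fingers close. It gives the time, the measured TCP pose, the force, the opening and the grip force at its end, in the units of the state.
- robot.read_state(): the state, without advancing time (a new reading comes with each control period).
- robot.capture(name): name is "side" or "top"; returns the picture (384x512x3 uint8, red, green, blue); there is no depth.
- robot.camera_model(name): a dict with "mtx" (3x3 intrinsics, pixels), "R" (3x3) and "t" (3): a world point X has camera coordinates R X + t. Camera axes: x right, y down, z forward; pixel columns grow to the right and rows downward; lengths in m; the calibration is good to about 2 mm. A picture is of the moment at which its call begins. camera_model takes no time and is no camera call.
- robot.finish_job(): hands the job in; it is judged then, once.
Trained networks look in the newest picture that a camera, given by its name, has taken for a name from the list of things; names that differ only in an ending like _2 or _b are one class to them, and where a whole thing is asked for, a point or a joint stands for the part that bears it (a point fixed in the world has none). Each returns a list of dicts, best first, with "conf" (0 to 1); they miss things now and then, are a little off and sometimes report something else, mostly with a low value. They report only what shows in the picture. A call takes as long as a camera call. They do not tell look-alikes from the thing itself.
- robot.trace(camera, name): "mask" (384x512 bool, what is visible of it) and "extent" ([left, top, width, height] in pixels, round what is visible of it).
- robot.tip_of(camera, name): "xy" ([column, row] in pixels: a listed point, or the origin of a listed thing).
The state is a dict: "clock": time; "joints": joint angles; "qd": joint speeds; "effort": joint torques, N m; "position": TCP position; "ee_rot": TCP orientation; "force": force on the tool from outside, world axes, zero at the start; "wrist_torque": the same for the moment, N m; "width": opening from 0.0 (shut) to 1.0 (fully open); "finger_force": force on a finger pad.
Only numpy, scipy, OpenCV 4.12 (cv2) and the standard library are available. Lean on these libraries where they do the work, as an engineer would, in place of code of your own. Each camera call takes 0.05 s, during which the arm holds its last target. There are 200 camera calls.

## Task

The aluminium heating block was stood on end on the bench mat to drain; get it back into its heater dock. Push it over on the spot, high on the face with the wells, so that it comes down on its plain base with the wells upward, then slide it along the mat, without lifting it, endways into the dock and press it home by feel until the sprung catch has come out behind it and keeps it against the sprung probe when you let go. Do not force it (never press it against the dock with more than 18 N) and leave the beaker, the vial and the green-capped bottle alone.

Things in the scene. Friction and masses are not known exactly. Their poses are not given: they have to be found in the camera images.
- heat_block: Aluminium heating block, 80 x 56 x 40 mm (all sizes in mm), 0.3 to 0.5 kg; 12 wells in one 80 x 56 face, plain base behind. Starts standing on end on the mat, wells to the robot. Origin: centre of the 40 x 56 end it stands on; z: along the 80, up at first; y: along the 56; x: from wells (-20) to base (+20). Base down = its x points down, its origin then 20 above the mat.
- block_top (a point): Middle of the upper end of the standing block, 80 mm along its z from its origin. A push of 1 to 2 N on the well face near here, along the block's +x, tips it; past 27 degrees it falls by itself. Pushed below half its height it may skid. Lying, it slides at 2 to 4 N.
- block_middle (a point): Middle of the heating block, 40 mm along its z from its origin: 50 above the worktop when it stands, 30 when it lies on the mat.
- bench_mat: Fixed grey-blue bench mat under block and dock, 375 x 208 mm, top 10 mm above the worktop (z = 0.010). Origin: centre of its underside.
- dock: White heater dock fixed on the mat: a bay between two walls, open to the robot (sizes in mm). Origin: on the mat, middle of the mouth; x into the bay, y to its left wall, z up. Bay 61 wide (2.5 play each side of the lying block), 141 deep; walls 58 high, 16.5 thick. A hood (underside 48, top 58 up) covers it from 58 behind the mouth on; open above before that.
- dock_guides (a point): Middle between the front ends of two upright steel guide plates (41 mm high, 6 thick), 33 mm in front of the mouth. They are 82 mm apart here (94 over their outsides) and lead in to the 61 mm wide mouth.
- probe (a joint): Travel in m of the sprung brass probe (16 mm across, 20 above the mat) at the bay's end: 0 = out, grows as the block presses it in (1.5 N, then 0.3 N/mm); 3.5 to 5 mm with a caught block, hard stop at 5.2. Probe and catch sit on one carriage, clamped by a black screw anywhere in a 38 mm range: a caught block's rear end is 13 to 51 mm inside the mouth. Only feel or the joints tell.
- catch (a joint): Travel in m of the sprung steel catch in the left wall (12 to 30 mm above the mat, 8 mm into the bay, 26 mm ramp towards the mouth): 0 = out. The entering block holds it aside (3 to 8 mm); it springs back to 0 behind the block's rear end, 1.7 mm before the probe's hard stop. At the tool, passing it takes 5 to 12 N, pressing home 8 to 16 N with friction.
- beaker: Bystander: clear beaker, 53 mm across, 70 tall, left of the dock behind the grey dry bath; origin at the middle of its underside.
- vial: Bystander: small glass vial with crimp cap, 27 mm across, 64 tall, behind and left of the dock; origin at the middle of its underside.
- bottle_rinse: Bystander: white bottle with a green cap, 46 mm across, 98 tall, behind the dry bath, left of the dock; origin at the middle of its underside.
Things that resemble listed ones, but are neither listed nor needed, are in the scene too. Leave any red look-alike of the heat_block alone.

How it is judged:
On the way, in this order (a step that is already met when the one before it is completed fails the run):
1. the block has been tipped over on the spot: it lies at rest on its base on the mat, wells up, its middle within 110 mm of where it was (angle between heat_block's own x axis and vertical above 3 rad and height (world z) of block_middle below 0.036 m and distance of block_middle from where it was at the start of the episode below 0.11 m and angular speed of heat_block below 0.3 rad/s), for 0.1 s.
2. the block is in the dock, pressing the probe in by more than 2 mm, with the catch out behind it (value of joint probe above 0.002 m and value of joint catch below 0.002 m and x of block_middle in the frame of dock between 0.048 and 0.098 m and angle between the z axis of heat_block and the x axis of dock, either way round below 0.08 rad and angle between heat_block's own x axis and vertical above 3.04 rad), for 0.2 s.
At the end, for the whole second after the job is handed in: The block rests base down (within 0.1 rad) and endways (within 0.08 rad) in the dock, its middle 48 to 98 mm behind the mouth, held by the catch alone: catch less than 2 mm from fully out, probe pressed in by more than 2 mm; beaker, vial and bottle stand where they stood (within 20 mm) (all of step 2 and linear speed of heat_block below 0.02 m/s and angle between each of beaker, vial, bottle_rinse's own z axis and vertical below 0.3 rad and distance of each of beaker, vial, bottle_rinse from where it was at the start of the episode below 0.02 m); the robot touches nothing.
It fails at once if the block is pressed against the dock with more than 18 N (contact force between heat_block and dock above 18 N).
It fails at once if the block is lifted (its middle more than 68 mm above the worktop) (height (world z) of block_middle above 0.068 m).
It fails at once if the beaker is moved by more than 20 mm (distance of beaker from where it was at the start of the episode above 0.02 m).
It fails at once if the vial is moved by more than 20 mm (distance of vial from where it was at the start of the episode above 0.02 m).
It fails at once if the bottle is moved by more than 20 mm (distance of bottle_rinse from where it was at the start of the episode above 0.02 m).
It also fails if it takes over 67 s, if anything falls off the work surface, if the arm or the gripper's body presses on something with over 40 N, if the wrist force passes 120 N, or if a joint passes its speed limit or range.

## Working session

There is one attempt and no reset: what is moved stays moved. The work goes in short steps, Python scripts to look and compute and a tool call to move; the robot and the scene stay as the last step left them, time stands still between calls to the robot, and variables do not carry over. Pictures are saved under pics/ and viewed, at most 10 in all, crops included, and the job is handed in when it is done.

Besides the shell and the picture viewer there is one more tool, called in YAML: its name, and indented under it one key for each argument. step_arm: Moves the arm, as the interface text tells. Its arguments: {"type":"object","properties":{"targets":{"type":"array","items":{"type":"array","items":{"type":"number"}}},"grip":{"type":"number"},"squeeze":{"type":"number"}},"required":["targets"]}

```bash
mkdir -p pics
cat > h.py <<'E'
import numpy as np, cv2
from cell import robot
def save(cam,n):
    im=robot.capture(cam); cv2.imwrite(f'pics/{n}.png',im[:,:,::-1]); return im
def ray(cam,p):
    m=robot.camera_model(cam);R=np.array(m['R']);t=np.array(m['t'])
    d=R.T@np.linalg.inv(np.array(m['mtx']))@np.array([p[0],p[1],1.]);return -R.T@t,d
def onz(cam,p,z):
    c,d=ray(cam,p);return c+d*(z-c[2])/d[2]
def proj(cam,X):
    m=robot.camera_model(cam);q=np.array(m['mtx'])@(np.array(m['R'])@np.array(X)+np.array(m['t']));return q[:2]/q[2]
def tri(p,q):
    A=[];b=[]
    for cam,x in (('side',p),('top',q)):
        c,d=ray(cam,x);d=d/np.linalg.norm(d);P=np.eye(3)-np.outer(d,d);A.append(P);b.append(P@c)
    return np.linalg.lstsq(np.vstack(A),np.hstack(b),rcond=None)[0]
E
python3 - <<'E'
from h import *
a=save('side','s0');b=save('top','t0')
for c in('side','top'):
    print(c,'pos',ray(c,(256,192))[0])
    for n in('heat_block','block_top','block_middle','dock','dock_guides','bench_mat'):
        for r in robot.tip_of(c,n)[:3]: print(n,np.round(r['xy'],1),round(r['conf'],2))
    for r in robot.trace(c,'heat_block')[:3]: print('ext',r['extent'],round(r['conf'],2))
E
```

```text
side pos [ 0.28990521 -0.70930505  0.75924881]
heat_block [173.2 182.2] 0.94
heat_block [174.  208.4] 0.65
heat_block [251.6 277.5] 0.61
block_top [165.2 159.7] 0.93
block_top [172.4 180.5] 0.91
block_top [249.9 255.9] 0.75
block_middle [252.1 267.9] 0.9
block_middle [172.8 193.6] 0.88
block_middle [169.2 169.9] 0.81
dock [318.5 276.6] 0.71
dock_guides [309.2 284.1] 0.78
bench_mat [305.8 275.2] 0.92
ext [159.1, 156.9, 20.6, 27.4] 0.81
ext [242.2, 245.8, 22.2, 46.5] 0.68
ext [162.4, 182.1, 25.8, 29.8] 0.64
top pos [0.55261179 0.11292725 0.99511865]
heat_block [205.6 254.1] 0.86
heat_block [158.2 253.5] 0.66
heat_block [323.3 213.4] 0.6
block_top [199.5 259.6] 0.94
block_top [149.7 258.8] 0.86
block_middle [329.7 211.2] 0.95
block_middle [148.3 256.8] 0.71
block_middle [202.  254.8] 0.59
dock [346.4 160.1] 0.7
dock_guides [342.6 168.6] 0.58
bench_mat [331.7 168.5] 0.67
ext [316.6, 205.4, 28.3, 15.9] 0.93
ext [143.0, 241.5, 23.8, 32.3] 0.87
ext [189.6, 245.4, 22.7, 28.6] 0.75
```

View pics/s0.png

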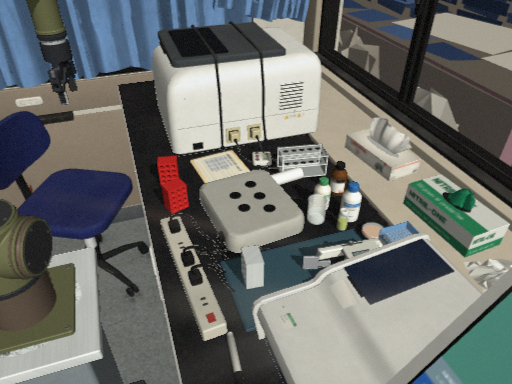

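View pics/t0.png

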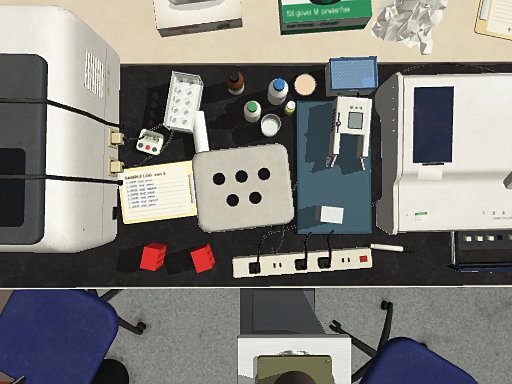

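The side view shows the aluminium block at (252,267), with the dock half hidden by the instrument. Candidates in the top view are red blocks at (153,257) and (204,257), and the aluminium block standing on the mat at (330,213). I choose the aluminium one and will check it in a crop.

Run:
```python
from h import *
t=cv2.imread('pics/t0.png');s=cv2.imread('pics/s0.png')
a=cv2.resize(t[85:235,290:382],None,fx=4,fy=4,interpolation=cv2.INTER_CUBIC)
b=cv2.resize(s[210:320,225:345],None,fx=3.3,fy=3.3,interpolation=cv2.INTER_CUBIC)
o=np.zeros((600,368+396+4,3),np.uint8);o[:600,:368]=a;o[:b.shape[0],372:372+b.shape[1]]=b
cv2.imwrite('pics/c0.png',o)
for p in[(317,205),(345,205),(330,213)]:print(onz('top',p,.09),onz('top',p,.01))
for p in((298,101),(372,101),(298,234),(372,234)):print(p,onz('top',p,.01))
print(robot.read_state()['ee_rot'],robot.read_state()['force'])
for c in('side','top'):
    for n in('probe','catch'):
        for r in robot.tip_of(c,n)[:2]: print(c,n,r)
    for n in('dock','heat_block'):
        for r in robot.trace(c,n):
            print(c,n,r['extent'],r['conf'])
            m=r['mask'].astype(np.uint8);cs,_=cv2.findContours(m,0,2);k=max(cs,key=cv2.contourArea)
            print(cv2.approxPolyDP(k,2,True)[:,0].tolist())
```

```text
[ 0.52241788 -0.05228009  0.09      ] [ 0.51974915 -0.06688214  0.01      ]
[ 0.5220863  -0.12406769  0.09      ] [ 0.51938827 -0.14501477  0.01      ]
[ 0.50178134 -0.08542506  0.09      ] [ 0.49728863 -0.10295667  0.01      ]
(298, 101) [ 0.81165606 -0.01596403  0.01      ]
(372, 101) [ 0.81070865 -0.22368651  0.01      ]
(298, 234) [ 0.43927907 -0.01328404  0.01      ]
(372, 234) [ 0.43832357 -0.21943846  0.01      ]
[3.35718631e-05 1.32498880e-01 9.91183154e-01 3.09601483e-05] [-0.83889344 -0.49586294 -0.22236201]Traceback (most recent call last):
  File "<stdin>", line 12, in <module>
ValueError: it knows: beaker, bench_mat, block_middle, block_top, bottle_rinse, dock, dock_guides, heat_block, vial
```

View pics/c0.png

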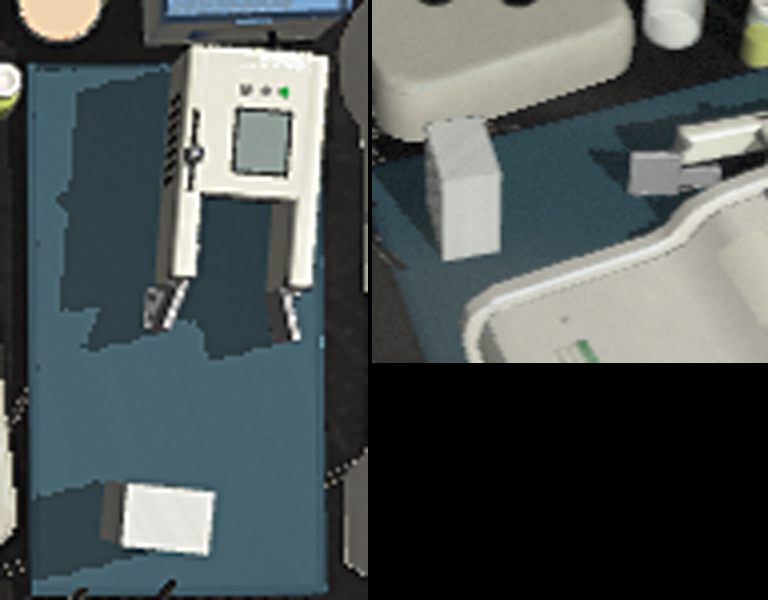

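Run:
```python
from h import *
from scipy.optimize import least_squares as L
def fit(model,cr,x0,base):
    px=np.array(cr)/4+np.array([290,85])-.375
    def P(v):
        c,s=np.cos(v[2]),np.sin(v[2])
        return np.array([proj('top',(v[0]+c*x-s*y,v[1]+s*x+c*y,z)) for x,y,z in model])
    r=L(lambda v:(P(v)-px).ravel(),x0);print(r.x,np.degrees(r.x[2]));print(np.round(r.fun.reshape(-1,2),2).tolist());return r.x
b=fit([(.02,.028,.09),(.02,-.028,.09),(-.02,-.028,.09),(-.02,.028,.09)],[(124,485),(215,491),(208,554),(120,543)],[.5,-.09,0],0)
d=fit([(0,.0305,.068),(0,.047,.068),(0,-.0305,.068),(0,-.047,.068),(.058,.0305,.068),(.058,-.0305,.068),(-.033,.041,.051),(-.033,-.041,.051)],[(196,277),(172,274),(290,287),(313,290),(201,196),(297,203),(166,328),(297,338)],[.6,-.15,0],0)
# side check: vertices
for n in('heat_block','block_top','block_middle'):
    print(n,[np.round(r['xy'],1).tolist() for r in robot.tip_of('side',n)[:3]])
print(proj('side',(b[0],b[1],.01)),proj('side',(b[0],b[1],.09)))
for n in('beaker','vial','bottle_rinse'):
    for c in('top','side'):
        for r in robot.tip_of(c,n)[:1]:print(n,c,onz(c,r['xy'],0),r['conf'])
c,s=np.cos(d[2]),np.sin(d[2]);R=np.array([[c,s],[-s,c]]);print('block in dock',R@(b[:2]-d[:2]))
for n,X in(('block c corners',[(b[0],b[1],.01)]),):pass
```

```text
[ 0.49873595 -0.08876041 -0.09956826] -5.7048409867968095
[[0.52, -0.5], [-0.48, 0.07], [-0.13, -0.12], [0.1, 0.55]]
[ 0.65180819 -0.14489733 -0.09519119] -5.454053210035968
[[0.07, 0.47], [-0.17, 0.66], [-0.35, 0.06], [0.14, -0.12], [0.7, -1.14], [-0.25, -0.8], [1.06, 0.31], [-1.2, 0.57]]
heat_block [[173.2, 182.2], [174.0, 208.4], [251.6, 277.5]]
block_top [[165.2, 159.7], [172.4, 180.5], [249.9, 255.9]]
block_middle [[252.1, 267.9], [172.8, 193.6], [169.2, 169.9]]
[251.84289161 278.6780703 ] [251.71526983 254.70048678]
beaker top [0.74696545 0.07325785 0.        ] 0.58
beaker side [0.74010175 0.07121147 0.        ] 0.72
vial top [0.78478612 0.00929453 0.        ] 0.68
vial side [0.79175369 0.01248856 0.        ] 0.75
bottle_rinse top [0.77870369 0.11077013 0.        ] 0.87
bottle_rinse side [0.76817625 0.11428066 0.        ] 0.68
block in dock [-0.15771492  0.04133364]
```

step_arm:
  targets:
    - [-1,-0.72,0,0,0,0]
    - [-1,-0.72,0,0,0,0]
    - [-1,-0.72,0,0,0,0]
    - [-1,-0.72,0,0,0,0]
    - [-1,-0.72,0,0,0,0]
    - [-1,-0.72,0,0,0,0]
    - [-1,-0.72,0,0,0,0]
    - [-1,-0.72,0,0,0,0]
    - [0,0,0,0,0,-0.79]
    - [0,0,0,0,0,-0.79]
  grip: 0

```text
clock: 2.5
position: [0.3999, 0.2476, 0.2484]
ee_rot: [0.0, 0.05, 0.999, 0.0]
force: [-0.7, 0.5, 0.8]
width: -0.004
finger_force: 0.0
```

step_arm:
  targets:
    - [-0.23,-0.9,0,0,0,0]
    - [-0.23,-0.9,0,0,0,0]
    - [-0.23,-0.9,0,0,0,0]
    - [-0.23,-0.9,0,0,0,0]
    - [-0.23,-0.9,0,0,0,0]
    - [-0.23,-0.9,0,0,0,0]
    - [-0.23,-0.9,0,0,0,0]
    - [-0.23,-0.9,0,0,0,0]
    - [-0.23,-0.93,0,0,0,0]
    - [0,0,0,0,0,0]

```text
clock: 3.75
position: [0.4498, -0.0857, 0.2485]
ee_rot: [0.0, 0.052, 0.999, -0.0]
force: [0.1, 1.0, 0.1]
width: 0.003
finger_force: 0.0
```

step_arm:
  targets:
    - [0,0,1,0,0,0]
    - [0,0,1,0,0,0]
    - [0,0,1,0,0,0]
    - [0,0,1,0,0,0]
    - [0,0,0,0,0,0]

```text
clock: 4.38
position: [0.4464, -0.0818, 0.0862]
ee_rot: [-0.004, 0.05, 0.999, 0.001]
force: [-0.5, -0.2, -0.2]
width: 0.001
finger_force: 0.0
```

Run:
```python
from h import *
a=save('side','s1');b=save('top','t1');s=robot.read_state();print(s['clock'],s['position'],s['ee_rot'],s['force'])
a=cv2.resize(b[170:240,290:380,::-1],None,fx=4,fy=4,interpolation=2)
b=cv2.resize(a*0+cv2.resize(cv2.imread('pics/s1.png')[210:300,205:295],(a.shape[1],a.shape[0])),None,fx=1,fy=1)
cv2.imwrite('pics/c1.png',np.hstack([a,b]))
```

```text
4.475 [ 0.44935659 -0.0829044   0.08885848] [-8.70479272e-05  4.98674590e-02  9.98755834e-01  1.16267495e-04] [ 0.69262258 -0.04413404  1.38550639]
```

View pics/c1.png

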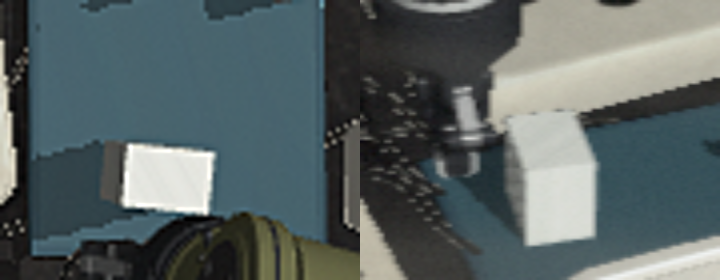

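The crop shows the gripper behind the well face, high on the aluminium block at about (165,180) in the crop. Pushing now.

step_arm:
  targets:
    - [-0.2,0,0,0,0,0]
    - [-0.2,0,0,0,0,0]
    - [-0.12,0,0,0,0,0]
    - [-0.12,0,0,0,0,0]
    - [-0.12,0,0,0,0,0]
    - [-0.12,0,0,0,0,0]
    - [-0.12,0,0,0,0,0]

```text
clock: 5.35
position: [0.4895, -0.0875, 0.0883]
ee_rot: [0.0, 0.05, 0.999, -0.0]
force: [-1.2, -0.0, 0.4]
width: 0.002
finger_force: 0.3
```

step_arm:
  targets:
    - [-0.12,0,0,0,0,0]
    - [-0.12,0,0,0,0,0]
    - [-0.12,0,0,0,0,0]
    - [-0.12,0,0,0,0,0]

```text
clock: 5.85
position: [0.5084, -0.0894, 0.0883]
ee_rot: [0.0, 0.05, 0.999, -0.0]
force: [0.6, 0.2, -0.2]
width: 0.001
finger_force: 0.0
```

Run:
```python
from h import *
b=save('top','t2');a=save('side','s2');s=robot.read_state();print(s['clock'],s['position'],s['force'])
cv2.imwrite('pics/c2.png',np.hstack([cv2.resize(b[160:240,290:380,::-1],(400,356),interpolation=2),cv2.resize(a[210:300,205:305,::-1],(395,356),interpolation=2)]))
```

```text
5.95 [ 0.5088869  -0.08952819  0.0883624 ] [ 0.7866931  -0.71406261 -0.35568283]
```

View pics/c2.png

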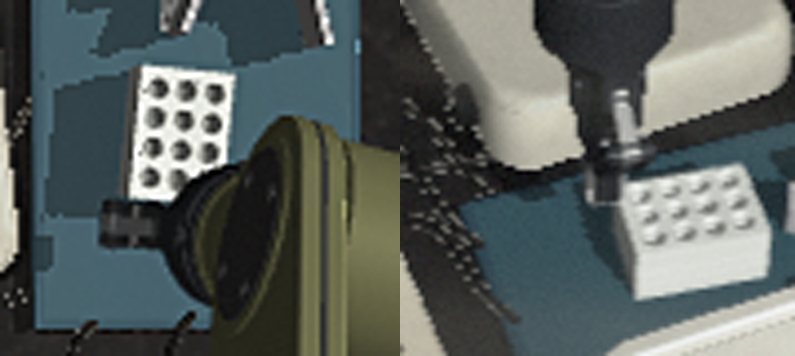

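The block lies flat with its wells up, with front corners at crop (141,66) and (236,72) and rear-left at (131,194).

Run:
```python
from h import *
k=np.array([90/400,80/356])
C=[onz('top',np.array(p)*k+[290,160]-.4,.05) for p in((141,66),(236,72),(131,194))]
fl,fr,rl=C;print(np.round(C,4),np.linalg.norm(fl-fr),np.linalg.norm(fl-rl))
print('yaw',np.degrees(np.arctan2(*(fl-rl)[[1,0]])),np.degrees(np.arctan2(-(fl-fr)[0],(fl-fr)[1])))
mid=(fr+rl)/2;print(mid)
d=np.array([.6518,-.1449]);c,s=np.cos(-.0952),np.sin(-.0952);print('in dock',np.array([[c,s],[-s,c]])@(mid[:2]-d))
```

```text
[[ 0.6029 -0.0719  0.05  ]
 [ 0.5991 -0.1291  0.05  ]
 [ 0.5259 -0.0652  0.05  ]] 0.05741986131935797 0.07733781281038658
yaw -4.955903908349353 -3.8769895535871655
[ 0.56246793 -0.09716144  0.05      ]
in dock [-0.09346542  0.03903082]
```

step_arm:
  targets:
    - [0,0,-0.5,0,0,0]
    - [-0.42,-0.03,0,0,0,0]
    - [-0.42,-0.03,0,0,0,0]
    - [0,0,0,0,0,0]
    - [0,0,0,0,0,0]
    - [0,0,0.6,0,0,0]
    - [0,0,0.7,0,0,0]
    - [0,0,0.6,0,0,0]
    - [0,0,0,0,0,0]
  grip: 1

```text
clock: 7.08
position: [0.5387, -0.0945, 0.0304]
ee_rot: [-0.003, 0.05, 0.999, 0.001]
force: [-0.5, 0.5, -0.4]
width: 1.001
finger_force: 0.0
```

step_arm:
  targets:
    - [0,0,0,0,0,0]
    - [0,0,0,0,0,0]
    - [0,0,0,0,0,0]
    - [0,0,0,0,0,0]
    - [0,0,0,0,0,0]
    - [0,0,0,0,0,0]
  grip: 0.4
  squeeze: 20

```text
clock: 7.82
position: [0.542, -0.0952, 0.0334]
ee_rot: [0.001, 0.05, 0.999, -0.0]
force: [-0.4, 0.6, 6.1]
width: 0.652
finger_force: 23.0
```

step_arm:
  targets:
    - [0,-0.2,0,0,0,0]
    - [0,-0.2,0,0,0,0]
    - [0,-0.2,0,0,0,0]
    - [0,-0.2,0,0,0,0]
    - [0,-0.18,0,0,0,0]
    - [0,0,0,0,0,0]

```text
clock: 8.57
position: [0.5382, -0.1346, 0.0334]
ee_rot: [0.001, 0.05, 0.999, -0.0]
force: [-0.4, 0.0, 6.2]
width: 0.655
finger_force: 23.1
```

Run:
```python
from h import *
b=save('top','t3');s=robot.read_state();p=s['position'];print(s['clock'],p,s['force'],s['width'])
d=np.array([.6518,-.1449]);c,q=np.cos(-.0952),np.sin(-.0952);print('in dock',np.array([[c,q],[-q,c]])@(p[:2]-d))
cv2.imwrite('pics/c3.png',cv2.resize(b[95:235,290:380,::-1],None,fx=4.2,fy=4.2,interpolation=2))
```

```text
8.625 [ 0.53817158 -0.13453189  0.03339883] [0.19461871 0.01789733 5.40322466] 0.6537567627180981
in dock [-0.11409945 -0.00047993]
```

View pics/c3.png

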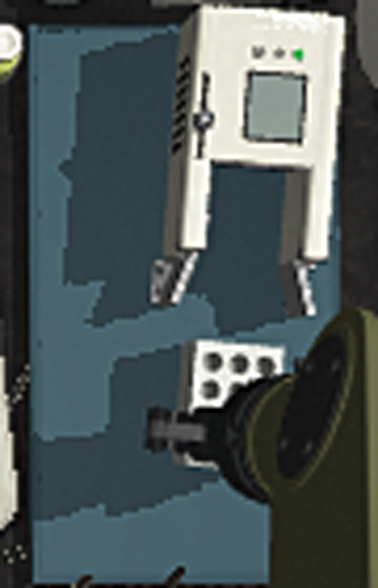

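The gripped block is in front of the dock, with front corners at crop (199,340) and (284,348). The guides are open at (165,300) and (308,312). I'll check its alignment.

Run:
```python
from h import *
d=np.array([.6518,-.1449]);c,q=np.cos(-.0952),np.sin(-.0952);R=np.array([[c,q],[-q,c]])
for n,p,z in(('fl',(199,340),.05),('fr',(284,348),.05),('mouthL',(207,246),.068),('mouthR',(303,258),.068),('gL',(178,304),.051),('gR',(306,314),.051)):
    X=onz('top',np.array(p)/4.2+[290,95]-.4,z);print(n,np.round(X,4),np.round(R@(X[:2]-d),4))
```

```text
fl [ 0.5997 -0.1138  0.05  ] [-0.0548  0.026 ]
fr [ 0.5944 -0.168   0.05  ] [-0.055  -0.0285]
mouthL [ 0.6578 -0.1151  0.068 ] [0.0031 0.0303]
mouthR [ 0.65   -0.1752  0.068 ] [ 0.0011 -0.0303]
gL [ 0.6227 -0.1004  0.051 ] [-0.0332  0.0415]
gR [ 0.616 -0.182  0.051] [-0.0321 -0.0403]
```

step_arm:
  targets:
    - [-0.2,0,0,0,0,0]
    - [-0.2,0.02,0,0,0,0]
    - [-0.2,0,0,0,0,0]
    - [-0.2,0,0,0,0,0]
    - [-0.2,0,0,0,0,0]
    - [-0.2,0,0,0,0,0]
    - [0,0,0,0,0,0]

```text
clock: 9.5
position: [0.5848, -0.1381, 0.0334]
ee_rot: [-0.0, 0.05, 0.999, -0.0]
force: [-1.9, 0.9, 8.5]
width: 0.656
finger_force: 22.4
```

step_arm:
  targets:
    - [0,0,0,0,0,0]
    - [0,0,0,0,0,0]
    - [0,0,0,0,0,0]
    - [0,0,0,0,0,0]
    - [0,0,-0.65,0,0,0]
    - [0,0,-0.65,0,0,0]
    - [0,0,-0.1,0,0,0]
  grip: 1

```text
clock: 10.38
position: [0.5865, -0.1386, 0.09]
ee_rot: [0.002, 0.05, 0.999, -0.0]
force: [0.5, 0.2, 0.5]
width: 1.0
finger_force: 0.0
```

step_arm:
  targets:
    - [0.55,0,0,0,0,0]
    - [0.6,0,0,0,0,0]
    - [0,0,0,0,0,0]
    - [0,0,0,0,0,0]
    - [0,0,0,0,0,0]
    - [0,0,0.65,0,0,0]
    - [0,0,0.7,0,0,0]
    - [0,0,0,0,0,0]
  grip: 0

```text
clock: 11.38
position: [0.5384, -0.1331, 0.0324]
ee_rot: [-0.002, 0.05, 0.999, 0.001]
force: [-0.2, 0.6, 0.3]
width: 0.0
finger_force: 0.0
```

Run:
```python
from h import *
b=save('top','t4');a=save('side','s4');s=robot.read_state();p=s['position'];print(s['clock'],p,s['force'],s['width'])
d=np.array([.6518,-.1449]);c,q=np.cos(-.0952),np.sin(-.0952);print('in dock',np.array([[c,q],[-q,c]])@(p[:2]-d))
cv2.imwrite('pics/c4.png',np.hstack([cv2.resize(b[95:235,290:380,::-1],(378,588),interpolation=2),cv2.resize(a[200:320,235:315,::-1],(392,588),interpolation=2)]))
```

```text
11.475 [ 0.54003414 -0.13363848  0.0344374 ] [-0.31622641  0.33156853  0.18922496] 0.002479196780944959
in dock [-0.11233026  0.00058648]
```

View pics/c4.png

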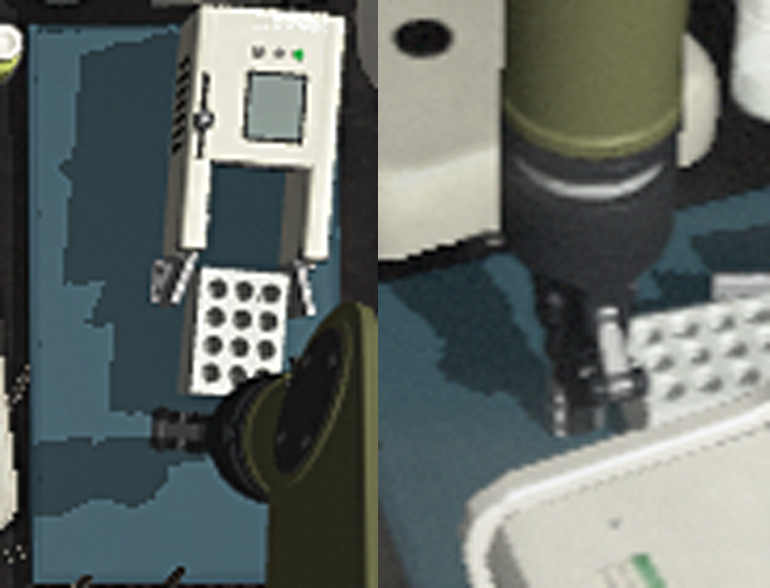

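The block's front end sits between the guides at crop (243,270), aligned with the bay, and the closed fingers are behind it. I'll push in small steps and watch the force.

step_arm:
  targets:
    - [-0.15,-0.01,0,0,0,0]
    - [-0.15,-0.01,0,0,0,0]
    - [-0.12,0,0,0,0,0]
    - [-0.12,0,0,0,0,0]
    - [-0.1,0,0,0,0,0]

```text
clock: 12.1
position: [0.5646, -0.1368, 0.0343]
ee_rot: [-0.0, 0.05, 0.999, 0.0]
force: [-2.1, 0.0, 2.2]
width: 0.001
finger_force: 1.3
```

step_arm:
  targets:
    - [-0.08,0,0,0,0,0]
    - [-0.08,0,0,0,0,0]

```text
clock: 12.35
position: [0.5711, -0.1375, 0.0342]
ee_rot: [-0.0, 0.05, 0.999, 0.0]
force: [-2.4, 0.8, 1.1]
width: -0.002
finger_force: 1.3
```

step_arm:
  targets:
    - [-0.08,0,0,0,0,0]
    - [-0.08,0,0,0,0,0]

```text
clock: 12.6
position: [0.5773, -0.1381, 0.0342]
ee_rot: [-0.0, 0.05, 0.999, 0.0]
force: [-3.1, -0.5, 1.8]
width: -0.0
finger_force: 1.6
```

step_arm:
  targets:
    - [-0.08,0,0,0,0,0]
    - [-0.08,0,0,0,0,0]

```text
clock: 12.85
position: [0.5835, -0.1388, 0.0342]
ee_rot: [-0.0, 0.05, 0.999, 0.0]
force: [-4.6, 0.1, 1.8]
width: 0.003
finger_force: 2.2
```

step_arm:
  targets:
    - [-0.06,0,0,0,0,0]
    - [-0.06,0,0,0,0,0]

```text
clock: 13.1
position: [0.5888, -0.1393, 0.0342]
ee_rot: [-0.0, 0.05, 0.999, 0.0]
force: [-3.3, 0.9, 0.5]
width: 0.0
finger_force: 1.8
```

step_arm:
  targets:
    - [-0.06,0,0,0,0,0]
    - [-0.06,0,0,0,0,0]

```text
clock: 13.35
position: [0.5937, -0.1398, 0.0342]
ee_rot: [0.0, 0.05, 0.999, 0.0]
force: [-3.2, -0.0, 0.5]
width: 0.003
finger_force: 1.7
```

step_arm:
  targets:
    - [-0.06,0,0,0,0,0]
    - [-0.06,0,0,0,0,0]

```text
clock: 13.6
position: [0.5985, -0.1403, 0.0343]
ee_rot: [0.0, 0.05, 0.999, -0.0]
force: [-2.5, 0.1, 0.1]
width: -0.004
finger_force: 1.5
```

step_arm:
  targets:
    - [-0.06,0,0,0,0,0]
    - [-0.06,0,0,0,0,0]

```text
clock: 13.85
position: [0.6032, -0.1408, 0.0342]
ee_rot: [0.0, 0.05, 0.999, -0.0]
force: [-2.1, -0.5, -0.5]
width: -0.002
finger_force: 1.4
```

step_arm:
  targets:
    - [-0.06,0,0,0,0,0]
    - [-0.06,0,0,0,0,0]

```text
clock: 14.1
position: [0.608, -0.1412, 0.0342]
ee_rot: [0.0, 0.05, 0.999, -0.0]
force: [-2.2, -0.8, -0.7]
width: 0.002
finger_force: 1.2
```

step_arm:
  targets:
    - [-0.06,0,0,0,0,0]
    - [-0.06,0,0,0,0,0]

```text
clock: 14.35
position: [0.6127, -0.1417, 0.0342]
ee_rot: [0.0, 0.05, 0.999, -0.0]
force: [-1.8, -1.0, -0.5]
width: 0.002
finger_force: 1.1
```

step_arm:
  targets:
    - [-0.06,0,0,0,0,0]
    - [-0.06,0,0,0,0,0]

```text
clock: 14.6
position: [0.6175, -0.1422, 0.0343]
ee_rot: [0.0, 0.05, 0.999, -0.0]
force: [-3.1, -0.4, -1.4]
width: -0.001
finger_force: 1.1
```

step_arm:
  targets:
    - [-0.06,0,0,0,0,0]
    - [-0.06,0,0,0,0,0]

```text
clock: 14.85
position: [0.6222, -0.1427, 0.0343]
ee_rot: [-0.0, 0.05, 0.999, -0.0]
force: [-2.2, -0.5, -1.7]
width: 0.001
finger_force: 1.1
```

step_arm:
  targets:
    - [-0.06,0,0,0,0,0]
    - [-0.06,0,0,0,0,0]

```text
clock: 15.1
position: [0.627, -0.1432, 0.0343]
ee_rot: [0.0, 0.05, 0.999, -0.0]
force: [-2.9, -1.3, -0.5]
width: -0.002
finger_force: 1.1
```

step_arm:
  targets:
    - [-0.06,0,0,0,0,0]
    - [-0.06,0,0,0,0,0]

```text
clock: 15.35
position: [0.6318, -0.1437, 0.0344]
ee_rot: [0.0, 0.05, 0.999, -0.0]
force: [-2.4, -1.5, -1.0]
width: 0.001
finger_force: 1.1
```

step_arm:
  targets:
    - [-0.05,0,0,0,0,0]
    - [-0.05,0,0,0,0,0]

```text
clock: 15.6
position: [0.6357, -0.144, 0.0343]
ee_rot: [-0.0, 0.05, 0.999, -0.0]
force: [-3.4, -1.6, -0.9]
width: -0.0
finger_force: 1.1
```

step_arm:
  targets:
    - [-0.05,0,0,0,0,0]
    - [-0.05,0,0,0,0,0]

```text
clock: 15.85
position: [0.6397, -0.1444, 0.0343]
ee_rot: [-0.0, 0.05, 0.999, -0.0]
force: [-3.0, -0.7, -1.2]
width: -0.002
finger_force: 1.1
```

Run:
```python
from h import *
b=save('top','t5');a=save('side','s5')
cv2.imwrite('pics/c5.png',np.hstack([cv2.resize(b[95:235,290:380,::-1],(378,588),interpolation=2),cv2.resize(a[200:300,255:355,::-1],(400,400),interpolation=2)[:588] if 0 else cv2.copyMakeBorder(cv2.resize(a[200:300,255:355,::-1],(400,400),interpolation=2),0,188,0,0,0)]))
```

```text
(no output)
```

View pics/c5.png

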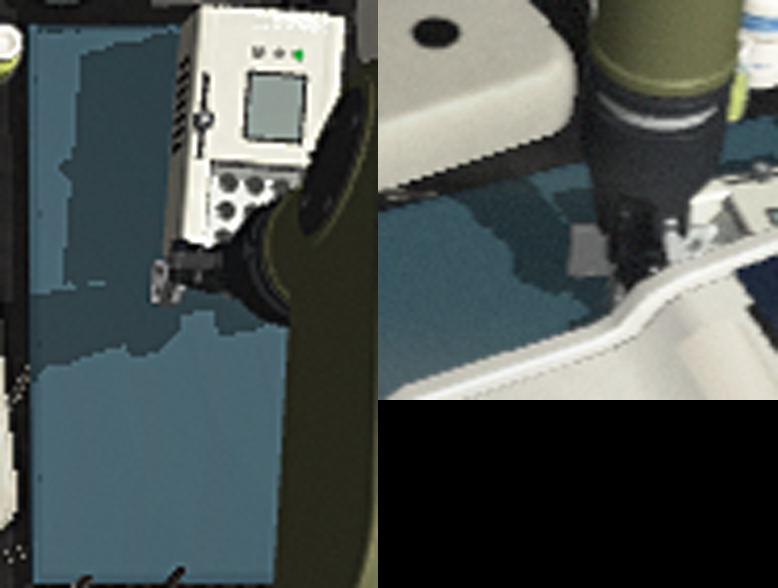

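The block is straight in the bay, with its rear near the mouth at crop (215,240). I'll go on by feel.

step_arm:
  targets:
    - [-0.05,0,0,0,0,0]
    - [-0.05,0,0,0,0,0]

```text
clock: 16.2
position: [0.6405, -0.1442, 0.0341]
ee_rot: [-0.003, 0.05, 0.999, 0.0]
force: [-10.7, -0.7, 5.4]
width: 0.003
finger_force: 1.8
```

step_arm:
  targets:
    - [-0.05,0,0,0,0,0]
    - [-0.05,0,0,0,0,0]

```text
clock: 16.45
position: [0.6404, -0.1437, 0.0334]
ee_rot: [-0.007, 0.049, 0.999, 0.001]
force: [-17.8, 0.4, 8.8]
width: 0.0
finger_force: 0.9
```

step_arm:
  targets:
    - [-0.05,0,0,0,0,0]
    - [-0.05,0,0,0,0,0]

```text
clock: 16.7
position: [0.6403, -0.1431, 0.0326]
ee_rot: [-0.011, 0.049, 0.999, 0.002]
force: [-25.2, 2.4, 12.3]
width: 0.001
finger_force: 0.0
```

step_arm:
  targets:
    - [-0.04,0,0,0,0,0]
    - [-0.04,0,0,0,0,0]

```text
clock: 16.95
position: [0.64, -0.1424, 0.0314]
ee_rot: [-0.014, 0.049, 0.999, 0.003]
force: [-28.1, 4.2, 5.2]
width: 0.003
finger_force: 0.0
```

The force is on the gripper, not the block: finger force fell to 0 while the tool stayed put. The wide linkage is meeting the wall ends at the mouth, so I'll back off and turn the hand a quarter turn.

step_arm:
  targets:
    - [0.5,0,0,0,0,0]
    - [0.5,0,0,0,0,0]
    - [0.5,0,0,0,0,0]
    - [0.5,0,0,0,0,0]
    - [0,0,-0.5,0,0,0]
    - [0,0,-0.5,0,0,0]
    - [0,0,0,0,0,0]

```text
clock: 17.82
position: [0.5778, -0.1383, 0.0764]
ee_rot: [0.003, 0.05, 0.999, -0.001]
force: [0.0, -0.1, 0.9]
width: -0.0
finger_force: 0.0
```

Run:
```python
from h import *
s=robot.read_state();p=s['position'];print(s['clock'],p,s['force'],np.round(s['joints'],3),s['ee_rot'])
b=save('top','t6');save('side','s6')
d=np.array([.6518,-.1449]);c,q=np.cos(-.0952),np.sin(-.0952);R=np.array([[c,q],[-q,c]]);print('in dock',R@(p[:2]-d))
cv2.imwrite('pics/c6.png',cv2.resize(b[95:235,290:380,::-1],(378,588),interpolation=2))
```

```text
17.825 [ 0.57779116 -0.13833859  0.07635197] [ 0.04282297 -0.1067561   0.85852594] [-3.060e-01  5.030e-01  1.678e+00  1.000e-03  9.540e-01 -1.777e+00] [ 3.21148768e-03  5.01734447e-02  9.98735209e-01 -5.42999271e-04]
in dock [-0.07429742 -0.00050331]
```

View pics/c6.png

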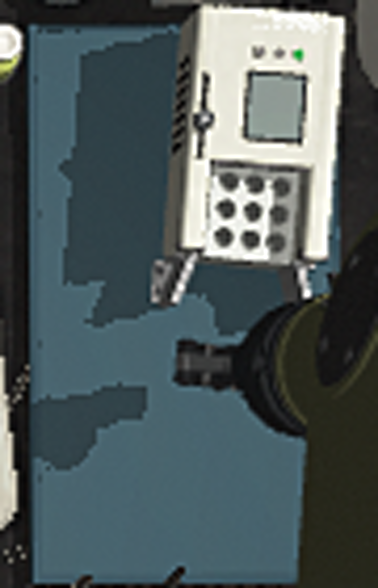

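The block sits straight in the bay with its rear at the mouth, crop (205,260) to (295,263). I'll turn the hand 90° and lean it 20°, so the narrow side enters the bay.

step_arm:
  targets:
    - [0,0,0,0,0,1]
    - [0,0,0,0,0,1]
    - [0,0,0,0,0,1]
    - [0,0,0,0,0,1]
    - [0,0,0,0,0,1]
    - [0,0,0,0,0,1]
    - [0,0,0,0,0,1]
    - [0,0,0,0,0,1]
    - [0,0,0,0,0,1]
    - [0,0,0,0,0,1]

```text
clock: 19.18
position: [0.5747, -0.1376, 0.073]
ee_rot: [-0.001, 0.544, 0.839, -0.0]
force: [0.4, 1.0, -0.4]
width: -0.002
finger_force: 0.0
```

step_arm:
  targets:
    - [0,0,0,0,0,1]
    - [0,0,0,0,0,1]
    - [0,0,0,0,0,1]
    - [0,0,0,0,0,1]
    - [0,0,0,0,0,1]
    - [0,0,0,-0.83,0,0]
    - [0,0,0,-0.83,0,0]
    - [0,0,0,-0.83,0,0]
    - [0,0,0,-0.83,0,0]
    - [0,0,0,0,0,0]

```text
clock: 20.42
position: [0.5721, -0.137, 0.0725]
ee_rot: [0.126, 0.731, 0.66, 0.115]
force: [-0.6, 0.5, -0.7]
width: -0.004
finger_force: 0.0
```

```bash
cat >> h.py <<'E'
def st():
    from scipy.spatial.transform import Rotation as Ro
    s=robot.read_state();p=s['position'];q=s['ee_rot'];M=Ro.from_quat([q[1],q[2],q[3],q[0]]).as_matrix()
    d=np.array([.6518,-.1449]);c,k=np.cos(-.0952),np.sin(-.0952);D=np.array([[c,k,0],[-k,c,0],[0,0,1]])
    print(s['clock'],'p',np.round(p,4),'dock',np.round(D@(np.array(p)-[*d,0]),4),'f',np.round(D@np.array(s['force']),1));print(np.round(D@M,3))
    return D@M
E
python3 -c "
from h import *
M=st()
print(np.round(M.T@np.array([1,0,0]),3), np.round(M.T@np.array([0,0,-1]),3))"
```

```text
20.425 p [ 0.5721 -0.137   0.0725] dock [-0.0801  0.0003  0.0725] f [-0.7  0.5 -0.7]
[[ 0.006  0.942  0.336]
 [ 1.    -0.006 -0.001]
 [ 0.002  0.336 -0.942]]
[0.006 0.942 0.336] [-0.002 -0.336  0.942]
```

step_arm:
  targets:
    - [0,-0.13,0.38,0,0,0]
    - [0,-0.14,0.38,0,0,0]
    - [0,0.2,0.07,0,0,0]
    - [0,0.2,0.07,0,0,0]
    - [0,0.2,0.07,0,0,0]
    - [0,0.2,0.07,0,0,0]
    - [0,0,0,0,0,0]

```text
clock: 21.3
position: [0.6104, -0.1416, 0.043]
ee_rot: [0.129, 0.73, 0.661, 0.116]
force: [-0.1, 1.4, 0.4]
width: -0.001
finger_force: 0.0
```

```bash
python3 -c "
from h import *
M=st()"
```

```text
21.3 p [ 0.6104 -0.1416  0.043 ] dock [-0.0415 -0.0007  0.043 ] f [-0.2  1.4  0.4]
[[ 0.005  0.94   0.342]
 [ 1.    -0.004 -0.002]
 [-0.001  0.342 -0.94 ]]
```

step_arm:
  targets:
    - [0,-0.03,0.07,0,0,0]
    - [0,0.09,0.033,0,0,0]
    - [0,0.09,0.033,0,0,0]
    - [0,0.09,0.033,0,0,0]
    - [0,0.09,0.033,0,0,0]

```text
clock: 21.92
position: [0.6245, -0.1429, 0.0394]
ee_rot: [0.128, 0.731, 0.661, 0.116]
force: [0.2, -0.0, -0.4]
width: -0.004
finger_force: 0.0
```

step_arm:
  targets:
    - [0,0.06,0.022,0,0,0]
    - [0,0.06,0.022,0,0,0]

```text
clock: 22.18
position: [0.6293, -0.1433, 0.0393]
ee_rot: [0.128, 0.73, 0.661, 0.116]
force: [-0.3, -0.7, -0.8]
width: -0.002
finger_force: 0.0
```

step_arm:
  targets:
    - [0,0.05,0.018,0,0,0]
    - [0,0.05,0.018,0,0,0]

```text
clock: 22.42
position: [0.6335, -0.1438, 0.0393]
ee_rot: [0.128, 0.73, 0.661, 0.116]
force: [-0.5, -0.6, 0.2]
width: -0.003
finger_force: 0.0
```

step_arm:
  targets:
    - [0,0.05,0.018,0,0,0]
    - [0,0.05,0.018,0,0,0]

```text
clock: 22.68
position: [0.6373, -0.1441, 0.0392]
ee_rot: [0.128, 0.731, 0.661, 0.116]
force: [-4.6, -0.3, 2.7]
width: -0.001
finger_force: 1.8
```

step_arm:
  targets:
    - [0,0.05,0.018,0,0,0]
    - [0,0.05,0.018,0,0,0]

```text
clock: 22.92
position: [0.6412, -0.1446, 0.039]
ee_rot: [0.128, 0.731, 0.661, 0.116]
force: [-3.0, -0.3, 0.8]
width: -0.003
finger_force: 1.2
```

step_arm:
  targets:
    - [0,0.04,0.015,0,0,0]
    - [0,0.04,0.015,0,0,0]

```text
clock: 23.18
position: [0.6452, -0.145, 0.039]
ee_rot: [0.128, 0.731, 0.661, 0.116]
force: [-1.5, -1.0, -0.7]
width: -0.003
finger_force: 1.0
```

step_arm:
  targets:
    - [0,0.04,0.015,0,0,0]
    - [0,0.04,0.015,0,0,0]

```text
clock: 23.42
position: [0.6488, -0.1453, 0.0392]
ee_rot: [0.128, 0.731, 0.661, 0.116]
force: [-2.1, -1.4, -0.4]
width: -0.005
finger_force: 1.0
```

step_arm:
  targets:
    - [0,0.04,0.015,0,0,0]
    - [0,0.04,0.015,0,0,0]

```text
clock: 23.68
position: [0.6522, -0.1457, 0.0392]
ee_rot: [0.128, 0.73, 0.661, 0.116]
force: [-2.1, -1.3, -2.0]
width: -0.0
finger_force: 1.0
```

step_arm:
  targets:
    - [0,0.04,0.015,0,0,0]
    - [0,0.04,0.015,0,0,0]

```text
clock: 23.92
position: [0.6556, -0.146, 0.0392]
ee_rot: [0.128, 0.73, 0.661, 0.116]
force: [-2.4, -1.6, -1.2]
width: 0.001
finger_force: 1.1
```

step_arm:
  targets:
    - [0,0.04,0.015,0,0,0]
    - [0,0.04,0.015,0,0,0]

```text
clock: 24.18
position: [0.659, -0.1464, 0.0392]
ee_rot: [0.128, 0.73, 0.661, 0.116]
force: [-2.4, -0.1, -0.0]
width: -0.001
finger_force: 1.2
```

step_arm:
  targets:
    - [0,0.04,0.015,0,0,0]
    - [0,0.04,0.015,0,0,0]

```text
clock: 24.42
position: [0.6624, -0.1467, 0.0392]
ee_rot: [0.128, 0.73, 0.661, 0.116]
force: [-2.9, -1.2, 0.6]
width: 0.002
finger_force: 1.3
```

step_arm:
  targets:
    - [0,0.04,0.015,0,0,0]
    - [0,0.04,0.015,0,0,0]

```text
clock: 24.68
position: [0.6646, -0.1467, 0.0389]
ee_rot: [0.127, 0.731, 0.661, 0.116]
force: [-6.9, -0.5, 4.5]
width: 0.0
finger_force: 3.4
```

step_arm:
  targets:
    - [0,0.03,0.011,0,0,0]
    - [0,0.03,0.011,0,0,0]

```text
clock: 24.92
position: [0.6667, -0.1468, 0.0389]
ee_rot: [0.127, 0.731, 0.661, 0.115]
force: [-5.9, 0.9, 4.6]
width: -0.002
finger_force: 3.3
```

step_arm:
  targets:
    - [0,0.03,0.011,0,0,0]
    - [0,0.03,0.011,0,0,0]

```text
clock: 25.18
position: [0.6684, -0.1466, 0.0386]
ee_rot: [0.126, 0.731, 0.661, 0.115]
force: [-9.9, 0.1, 6.7]
width: 0.002
finger_force: 5.3
```

step_arm:
  targets:
    - [0,0.03,0.011,0,0,0]

```text
clock: 25.3
position: [0.6685, -0.1464, 0.0382]
ee_rot: [0.125, 0.731, 0.661, 0.114]
force: [-14.0, 0.1, 8.7]
width: 0.005
finger_force: 6.6
```

step_arm:
  targets:
    - [0,-0.05,-0.018,0,0,0]
    - [0,-0.05,-0.018,0,0,0]
    - [0,0,0,0,0,0]

```text
clock: 25.68
position: [0.6677, -0.147, 0.0389]
ee_rot: [0.128, 0.731, 0.661, 0.116]
force: [-2.5, 0.5, 0.3]
width: 0.003
finger_force: 1.6
```

step_arm:
  targets:
    - [0,-0.03,-0.011,0,0,0]
    - [0,0,0,0,0,0]

```text
clock: 25.92
position: [0.667, -0.1472, 0.0392]
ee_rot: [0.129, 0.73, 0.661, 0.116]
force: [-1.7, 1.4, -0.9]
width: 0.004
finger_force: 0.7
```

step_arm:
  targets:
    - [0,-0.03,-0.011,0,0,0]
    - [0,0,0,0,0,0]

```text
clock: 26.18
position: [0.6663, -0.1474, 0.0397]
ee_rot: [0.129, 0.73, 0.66, 0.117]
force: [-0.1, 0.3, 0.1]
width: -0.002
finger_force: 0.0
```

step_arm:
  targets:
    - [0,-0.05,-0.018,0,0,0]
    - [0,0,0,0,0,0]

```text
clock: 26.42
position: [0.6632, -0.1468, 0.0392]
ee_rot: [0.128, 0.731, 0.661, 0.116]
force: [-0.1, 0.4, 0.5]
width: -0.001
finger_force: 0.0
```

Everything matches a caught block. The force began about 5 mm before a hard stop, and the block followed the tool back about 1.5 mm and then stayed. I'll withdraw the tool.

step_arm:
  targets:
    - [0,-0.3,-0.11,0,0,0]
    - [0,-0.6,-0.22,0,0,0]
    - [0,-0.7,-0.25,0,0,0]
    - [0,-0.7,-0.25,0,0,0]
    - [0,0.25,-0.7,0,0,0]
    - [0,0.25,-0.7,0,0,0]
    - [0,0.25,-0.7,0,0,0]
    - [0,0,0,0,0,0]

```text
clock: 27.42
position: [0.5664, -0.1374, 0.1308]
ee_rot: [0.131, 0.73, 0.66, 0.117]
force: [-0.8, 0.3, 0.4]
width: -0.004
finger_force: 0.0
```

```bash
python3 -c "
from h import *
st();b=save('top','t9');a=save('side','s9')
cv2.imwrite('pics/c9.png',np.hstack([cv2.resize(b[60:235,240:380,::-1],(450,562),interpolation=2),cv2.copyMakeBorder(cv2.resize(a[170:310,245:365,::-1],(340,396),interpolation=2),0,166,0,0,0)]))"
```

```text
27.425 p [ 0.5664 -0.1374  0.1308] dock [-0.0857 -0.0007  0.1308] f [-0.8  0.3  0.4]
[[ 0.005  0.938  0.346]
 [ 1.    -0.004 -0.003]
 [-0.002  0.346 -0.938]]
```

View pics/c9.png

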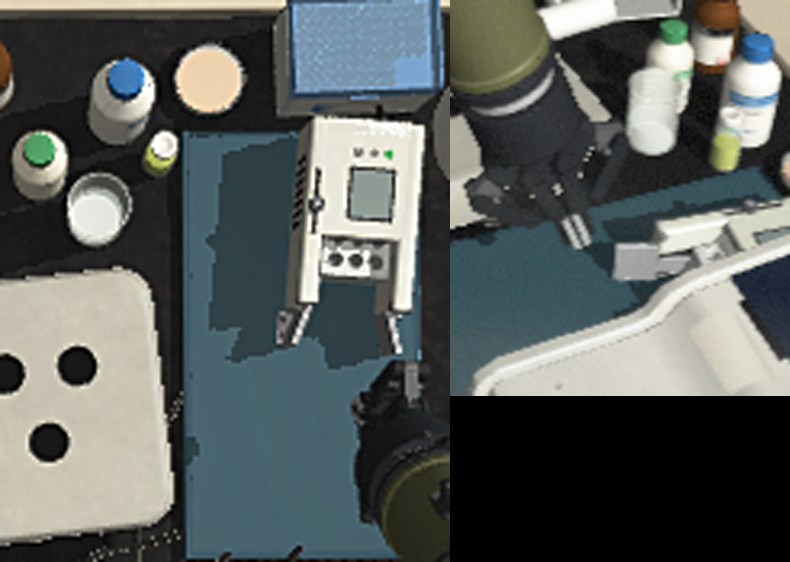

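The block lies level and straight in the bay with its rear edge at crop (353,278). The bystanders haven't moved and the arm is clear, so I'm handing in.

```bash
python3 -c "
from h import *
print(robot.finish_job())"
```

```text
the job is handed in; nothing more can be done
None
```

I tipped the block onto its base, slid it into the dock and pressed it to the probe's stop. By feel the catch holds it there, though I couldn't see the catch, and the job was handed in without a reported verdict.

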